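# Unclamp and undock the scope-support arm, hold it raised

### The arm

A 6-joint arm with a two-finger parallel gripper is mounted at the origin on the work surface. World frame = base frame: x ahead of the robot, y to its left, z up, the work surface at z = 0. Lengths are in m, angles in rad, forces in N, time in s.
With the tool pointing down it reaches from about 0.15 to 0.775 m from the base axis. Payload 6.1 kg.
Tool frame: the origin (TCP) lies midway between the tips of the shut fingers; the grasp point (between the pads) lies 19 mm behind it (env.tcp_to_grasp is the distance from the TCP to the grasp point, in m); z points along the fingers, y is the line along which they close (so a half turn about z gives the same grasp; the last joint's range is limited). The gripper opens to 85 mm and grips with 20 to 120 N. Pads are 22 mm wide; open, the fingers measure 114 mm over their backs; the gripper's body (76 mm by 85 mm) begins 54 mm behind the grasp point. The pads swing forward as they close: fully open they stand 13 mm farther back than shut.
Start: joints at [1.24, 0.126, -0.04, 1.405, 0, 1.571], TCP at [0.171, 0.497, 0.231] pointing down, gripper open.
Joint ranges: [-2.72, 2.72], [-0.95, 1.95], [-1.27, 1.35], [-1.78, 2.02], [-1.46, 1.47], [-3.14, 3.14]. Speed limits (rad/s): [2.39, 2.39, 3.01, 3.14, 3.14, 3.14].

### API

Orientations are given as a unit quaternion [x, y, z, w].
In Python, from cell import monitor, grab_frame, camera_params, order, env gives the robot as it stands.
- The arm moves only by the tool carry_out, never from a script. Its arguments are lists of equal length, an entry for each row: "delta_pos": the shift along the tool's x, y, z each as a share of 20 cm, from -1 to 1, a list of three; "spin": the turn about the tool's z as a share of pi/2 rad, from -1 to 1. A call has 1 to 12 rows; each row is the pose to reach, as a shift and turn from the pose commanded when the call began, along the tool's axes at that moment; what a row does not reach only later rows make up. A row lasts 1/8 s, in which the tool goes at most 62.5 mm and 10.7 degrees, less where a joint would pass 70% of its speed; a pose out of reach is approached as far as the arm can. A call with a number of a shift or a turn outside -1 to 1 is refused whole. A call with a gripper value outside its range is refused whole. "claw" is the opening, from -1 (shut) to 1 (fully open), set as the call begins (left out, the last holds). The fingers move at their own pace and stop on an object; "newtons" is the grip in N (left out, the last holds). Time passes only in rows, so rows that repeat a pose let the fingers close. It gives the time, the measured TCP pose, the force, the opening and the grip force at its end, in the units of the state.
- monitor.observe(): the state, without advancing time (a new reading comes with each control period).
- grab_frame(name): name is "scene" or "top" or "wrist"; returns the picture (384x512x3 uint8, red, green, blue); there is no depth.
- camera_params(name): a dict with "fx", "fy", "cx", "cy" (pixels), "R" (3x3) and "t" (3): a world point X has camera coordinates R X + t. Camera axes: x right, y down, z forward; pixel columns grow to the right and rows downward; lengths in m; the calibration is good to about 2 mm. A picture is of the moment at which its call begins: read the wrist's pose just before it. camera_params takes no time and is no camera call; for the wrist camera it gives the pose at the moment of the call.
- order.job_done(): hands the job in; it is judged then, once.
The state is a dict: "time_s": time; "joint_pos": joint angles; "dq": joint speeds; "joint_efforts": joint torques, N m; "tcp_pos": TCP position; "eef_rot": TCP orientation; "force": force on the tool from outside, world axes, zero at the start; "torque": the same for the moment, N m; "width": finger opening in m; "gripper_force": force on a finger pad.
Only numpy, scipy, OpenCV 4.12 (cv2) and the standard library are available. Lean on these libraries where they do the work, as an engineer would, in place of code of your own. Each camera call takes 0.05 s, during which the arm holds its last target. There are 200 camera calls.

### The job

Swing the toggle clamp's handle all the way back so that it flips over centre and stays open. Then pull the spring latch on the arm's coupler head fully sideways, lift the head off its ball and hold it steady, about 7 cm or more above where it sat, so that a colleague can wipe the ball: finish while still gripping and holding it up, without letting go. Leave the dropper bottle, the plug and the jar beside the dock where they are.

Things in the scene. Friction and masses are not known exactly. Their poses are not given: they have to be found in the camera images.
- dock: The fixed docking base on the bench: white plate 300 (x) x 120 (y) x 12 mm. Origin: centre of its underside, on the bench; z up. Its x axis runs along the support arm from the ball end (-x, x = -100 mm) to the hinge end (+x, x = +110 mm). Bolted down; its place and yaw differ every time.
- tongue: Support arm: aluminium bar 24 mm wide (y), 14 mm high, grey coupler head (52 x 46 x 32 mm) at its -x end, about 0.45 kg; carries the latch. Origin on its hinge pin, at (110, 0, 66) mm of the dock; axes parallel to the dock's while down. Turns only about the pin (parallel to y), from down up to 0.9 rad; the head rises on a 210 mm radius and drops back when let go.
- socket (a point): Centre of the ball socket in the coupler head, 210 mm from the hinge pin; when the arm is down it coincides with the centre of the ball, 58 mm above the bench.
- ball (a point): Centre of the fixed steel ball (28 mm diameter) on its stud, at (-100, 0, 58) mm of the dock.
- latch: Latch on the head: steel slide with a grey upright tab, and a leg down the head's +y side whose tooth reaches under the ball's collar. Slides along the tongue's y only, 0 to 15 mm towards +y (leg side); spring 4.5 N closed, 9 N fully pulled. The arm can rise only with it pulled 9 mm or more, and may be lifted by the tab. Origin: centre of its slide's underside, 83.5 mm above the bench.
- latch_tab (a point): Grip point of the pull tab, 28.5 mm above the latch origin (112 mm above the bench when down). The tab is 24 mm long (x), 12 mm thick (y), 40 mm tall: its top lies 15.5 mm above this point, the slide it stands on 24.5 mm below it. Its two broad flat faces look to +y and -y; nothing stands beside it above the slide. Same axes as the tongue.
- clamp (a joint): Toggle clamp angle about its pivot pin (parallel to the dock's x): 0 = clamped, holding arm on the tongue; 1.4 rad = fully open. Over centre at 0.7: below it springs back to 0, above it springs on to 1.4 and stays. Opening moves the handle's tip over the top towards the dock's -y. Needs about 4 N at the handle; it may be pushed or pulled.
- clamp_grip (a point): Grip point on the clamp's grey plastic handle (round bar, 18 mm diameter, plastic part 63 mm long), 85 mm from the pivot pin; the tip is 24 mm further out. Clamped, the handle leans 0.7 rad from upright towards the dock's +y; open, 0.7 rad towards -y.
- clamp_pivot (a point): Centre of the clamp's pivot pin, at (15, -42, 82) mm of the dock.
- dropper: Bystander: small glass dropper bottle, 44 mm diameter, 110 mm high, green pointed cap, on the bench beside the dock's +y side. Origin under its centre.
- plug: Bystander: orange round plug, 46 mm diameter, 38 mm high, with a nub, on the bench beside the dock's +y side. Origin under its centre.
- jar: Bystander: small white-labelled jar with yellow lid, 44 mm diameter, 45 mm high, on the bench on the dock's -y side. Origin under its centre.

How it is judged:
By the outcome, as a careful person would: the job done as asked, in the order asked, and still so for the second after the job is handed in, while the arm keeps its last pose, push and grip.
It also fails if it takes over 45 s, if anything falls off the work surface, if the arm or the gripper's body presses on something with over 40 N, if the wrist force passes 120 N, or if a joint passes its speed limit or range.

## Working session

There is one attempt and no reset: what is moved stays moved. The work goes in short steps, Python scripts to look and compute and a tool call to move; the robot and the scene stay as the last step left them, time stands still between calls to the robot, and variables do not carry over. Pictures are saved under pics/ and viewed, at most 10 in all, crops included, and the job is handed in when it is done.

Besides the shell and the picture viewer there is one more tool, called after ">>>" as name([rows], argument=value, ...), one row to a line, values as JSON. carry_out: Moves the arm, as the interface text tells. Its arguments: {"type":"object","properties":{"delta_pos":{"type":"array"},"spin":{"type":"array"},"claw":{"type":"number"},"newtons":{"type":"number"}},"required":["delta_pos","spin"]}

```bash
mkdir -p pics; ls
python3 - <<'E'
from cell import monitor, grab_frame, camera_params, env
import cv2,numpy as np
for n in("scene","top"):
    cv2.imwrite(f"pics/{n}0.png",cv2.resize(grab_frame(n)[:,:,::-1],(768,576)))
    p=camera_params(n);print(n,p["fx"],p["cx"],p["cy"],np.round(-p["R"].T@p["t"],3),np.round(p["R"],2).tolist())
s=monitor.observe();print(s["tcp_pos"],s["eef_rot"],s["time_s"],env.tcp_to_grasp)
E
```

```text
pics
scene 414.5044954563419 256.7751250678505 188.74196626441312 [1.257 0.051 0.778] [[0.01, 1.0, -0.0], [0.72, -0.0, -0.69], [-0.69, 0.0, -0.72]]
top 480.3202503510074 256.82841572112983 188.09003320292047 [0.5   0.034 1.175] [[0.01, -1.0, 0.02], [-0.99, -0.01, -0.15], [0.15, -0.01, -0.99]]
[0.17041689 0.4961789  0.23059322] [ 1.64661814e-01  9.86349812e-01 -7.25111975e-04 -1.00452795e-04] 0.1 0.0187
```

View pics/scene0.png

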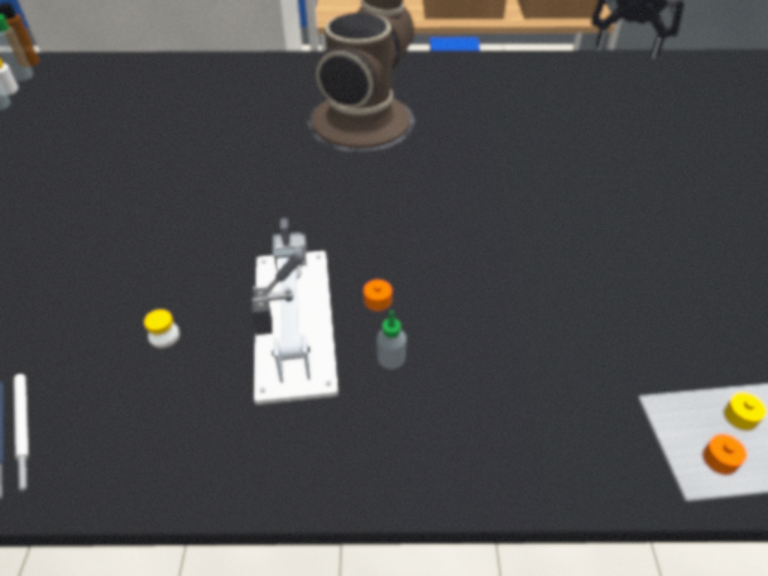

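View pics/top0.png

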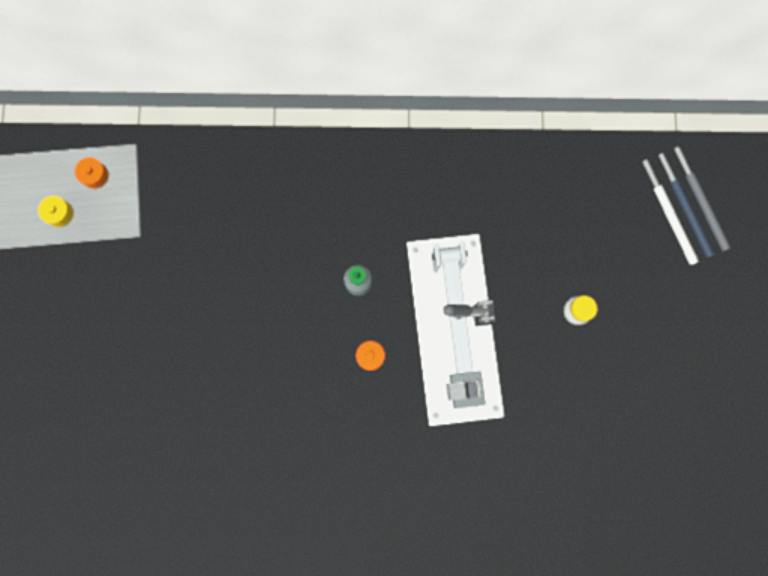

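The dock plate spans about (408,241)–(504,417) in the top view. The head is at the robot end (about 465,390), the clamp handle at about (455,311), the dropper and plug to the left (world +y) and the jar to the right.

```bash
cat > h.py <<'E'
from cell import monitor, grab_frame, camera_params, env
import cv2,numpy as np
from scipy.spatial.transform import Rotation as Ro
def ray(n,uv,z,p=None):
    p=p or camera_params(n); c=-p["R"].T@p["t"]
    uv=np.atleast_2d(uv).astype(float)
    d=np.c_[(uv[:,0]-p["cx"])/p["fx"],(uv[:,1]-p["cy"])/p["fy"],np.ones(len(uv))]@p["R"]
    return c+d*((z-c[2])/d[:,2])[:,None]
def tool(): 
    s=monitor.observe(); return np.array(s["tcp_pos"]),Ro.from_quat(s["eef_rot"]).as_matrix(),s
E
python3 - <<'E'
from h import *
im=grab_frame("top")
hsv=cv2.cvtColor(im,cv2.COLOR_RGB2HSV)
m=((hsv[:,:,1]<50)&(hsv[:,:,2]>110)).astype(np.uint8); m[:140]=0;m[:,:262]=0;m[:,350:]=0
m=cv2.morphologyEx(m,cv2.MORPH_CLOSE,np.ones((3,3)))
c=max(cv2.findContours(m,cv2.RETR_EXTERNAL,cv2.CHAIN_APPROX_NONE)[0],key=cv2.contourArea)
P=ray("top",cv2.convexHull(c)[:,0],0.012)[:,:2]
r=cv2.minAreaRect((P*1000).astype(np.float32));b=cv2.boxPoints(r)
print(r,b.round(1).tolist())
# yaw of long axis
e=max([b[1]-b[0],b[2]-b[1]],key=np.linalg.norm); e=e*np.sign(e[0]); yaw=np.arctan2(e[1],e[0])
o=np.array(r[0])/1000; print("dock",o,yaw)
np.save("dock.npy",[*o,yaw])
t,R,s=tool(); print(R.round(3).tolist())
D=np.array([[np.cos(yaw),-np.sin(yaw)],[np.sin(yaw),np.cos(yaw)]])
def px(n,q):
    p=camera_params(n);X=np.array([*(o+D@np.array(q[:2])),q[2]]);x=p["R"]@X+p["t"];return [p["fx"]*x[0]/x[2]+p["cx"],p["fy"]*x[1]/x[2]+p["cy"]]
for n in("top","scene"):
    g=cv2.resize(grab_frame(n)[:,:,::-1],None,fx=3,fy=3,interpolation=cv2.INTER_CUBIC)
    Q=[[15,28,165],[15,13,147],[-100,0,127.5],[15,-42,82],[150,60,12],[-150,60,12],[150,-60,12],[-150,-60,12]]
    U=np.array([px(n,np.array(q)/1e3) for q in Q])*3+1
    for u in U: cv2.drawMarker(g,tuple(int(v) for v in u),(0,0,255),0,8,1)
    c0=U.mean(0).astype(int); g=g[max(0,c0[1]-290):c0[1]+290,max(0,c0[0]-200):c0[0]+200]
    cv2.imwrite(f"pics/{n}1.png",g)
cv2.imwrite("pics/both1.png",np.hstack([cv2.imread("pics/top1.png"),cv2.imread("pics/scene1.png")]))
E
```

```text
((604.78271484375, -97.76793670654297), (301.7908020019531, 129.0430450439453), 6.96359395980835) [[447.20001220703125, -52.0], [462.79998779296875, -180.10000610351562], [762.4000244140625, -143.5], [746.7000122070312, -15.399999618530273]]
dock [ 0.60478271 -0.09776794] 0.12153767
[[-0.946, 0.325, -0.0], [0.325, 0.946, -0.001], [0.0, -0.001, -1.0]]
```

View pics/both1.png

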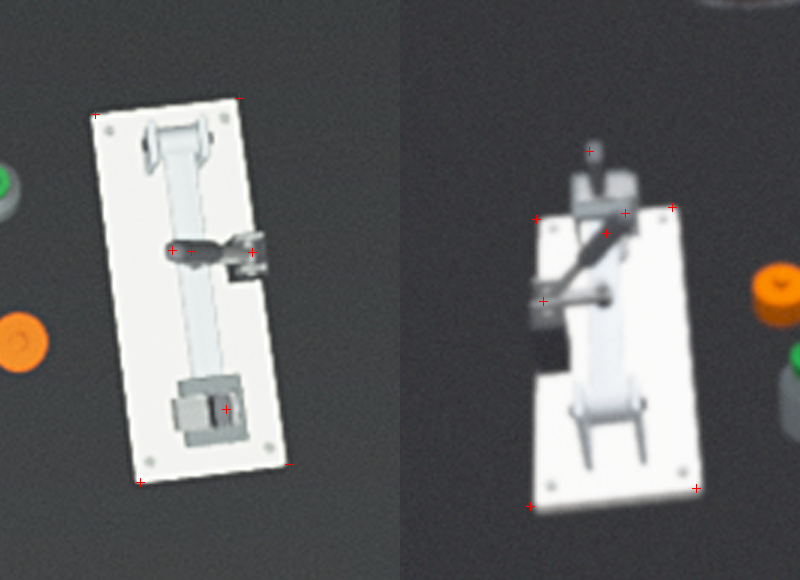

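The pictures show the tab (dark, about (224,411) in the top crop) at dock (-100, 0). The markers sit about 2 px too far toward -y, because the protruding clamp biased the rectangle. I'll refine the dock from its clean edges and compute the moves.

```bash
cat >> h.py <<'E'
def dock():
    x,y,a=np.load("dock.npy"); return np.array([x,y]),np.array([[np.cos(a),-np.sin(a)],[np.sin(a),np.cos(a)]]),a
def go(q,zgrasp=None):  # dock-frame mm target for TCP -> shares from present pose
    o,D,a=dock();t,R,s=tool();X=np.array([*(o+D@(np.array(q[:2])/1e3)),q[2]/1e3])
    ty=np.arctan2(R[1,1],R[0,1]); d=(a+np.pi/2-ty+np.pi/2)%np.pi-np.pi/2
    print("shares",(R.T@(X-t)/0.2).round(3),"spin(about tool z)",round(-d/(np.pi/2),3),"now dock mm",(D.T@(t[:2]-o)*1e3).round(1),round(t[2]*1e3,1))
E
python3 - <<'E'
from h import *
o,D,a=dock()
im=grab_frame("top")
hsv=cv2.cvtColor(im,cv2.COLOR_RGB2HSV)
m=((hsv[:,:,1]<50)&(hsv[:,:,2]>130)).astype(np.uint8); m[:140]=0;m[:,:262]=0;m[:,350:]=0
c=max(cv2.findContours(m,cv2.RETR_EXTERNAL,cv2.CHAIN_APPROX_NONE)[0],key=cv2.contourArea)[:,0]
for _ in range(3):
    q=(ray("top",c,0.012)[:,:2]-o)@D*1e3
    side=lambda k,s,h: q[(abs(q[:,k]*s-h)<6)&(abs(q[:,1-k])<(130 if k else 50))]
    L=side(1,1,60);Rr=side(1,-1,60);Rr=Rr[(Rr[:,0]<-30)|(Rr[:,0]>60)]
    A=side(0,1,150);B=side(0,-1,150)
    f=[np.polyfit(L[:,0],L[:,1],1),np.polyfit(Rr[:,0],Rr[:,1],1)]
    sh=np.array([(np.median(A[:,0])+np.median(B[:,0]))/2,(f[0][1]+f[1][1])/2]);da=(f[0][0]+f[1][0])/2
    o=o+D@(sh/1e3);a+=da;D=np.array([[np.cos(a),-np.sin(a)],[np.sin(a),np.cos(a)]])
    print(o,a,f,np.median(A[:,0]),np.median(B[:,0]))
np.save("dock.npy",[*o,a])
for nm,lo,hi,z in(("orange",(5,150,120),(18,255,255),.038),("green",(50,80,50),(80,255,255),.1),("yellow",(22,150,120),(32,255,255),.045)):
    mm=cv2.inRange(hsv,lo,hi);mm[:,:180]=0
    n,l,st,ce=cv2.connectedComponentsWithStats(mm);k=1+np.argmax(st[1:,4]);print(nm,((ray("top",ce[k],z)[0,:2]-o)@D*1e3).round())
go([15,62,215]);go([15,62,152]);go([15,-45,152])
E
```

```text
[ 0.60454208 -0.0949695 ] 0.1221515381470059 [array([9.26774789e-04, 6.24916134e+01]), array([ 3.00960519e-04, -5.68776739e+01])] 149.72047761654426 -149.51963629113044
[ 0.60448925 -0.09497593] 0.12215158201606653 [array([3.12958455e-04, 5.96847141e+01]), array([-3.12870717e-04, -5.96846133e+01])] 149.4946769707807 -149.60111825353178
[ 0.60448925 -0.09497593] 0.1221515820192072 [array([3.1291459e-04, 5.9684647e+01]), array([-3.12914584e-04, -5.96846470e+01])] 149.54789770984792 -149.54789625672018
orange [-30. 141.]
green [ 89. 147.]
yellow [   5. -205.]
shares [-2.945 -1.78   0.081] spin(about tool z) -0.288 now dock mm [-358.7  639.8] 231.0
shares [-2.945 -1.78   0.396] spin(about tool z) -0.288 now dock mm [-358.7  639.8] 231.0
shares [-3.179 -2.261  0.396] spin(about tool z) -0.288 now dock mm [-358.7  639.8] 231.0
```

>>> carry_out([
  [-0.25, -0.15, 0],
  [-0.5, -0.3, 0],
  [-0.75, -0.45, 0],
  [-1, -0.6, 0],
  [-1, -0.6, 0],
], spin=[0, 0, 0, 0, 0], claw=-1, newtons=40)

```text
time_s: 0.92
tcp_pos: [0.3226, 0.3154, 0.2315]
eef_rot: [0.168, 0.986, -0.0, 0.0]
force: [-0.3, 1.0, -1.1]
width: 0.0001
gripper_force: 0.0
```

>>> carry_out([
  [-0.25, -0.15, 0],
  [-0.5, -0.3, 0],
  [-0.75, -0.45, 0],
  [-1, -0.6, 0],
  [-1, -0.6, 0],
  [-1, -0.6, 0],
], spin=[-0.1, -0.2, -0.288, -0.288, -0.288, -0.288])

```text
time_s: 1.68
tcp_pos: [0.4706, 0.1402, 0.2311]
eef_rot: [-0.061, 0.998, 0.0, -0.0]
force: [-0.6, -0.2, -0.5]
width: 0.0003
gripper_force: 0.0
```

```bash
python3 -c "
from h import *
s=tool()[2];print(s['time_s'],s['width'],s['force']);go([15,62,215]);go([15,62,152])"
```

```text
1.675 0.0002508239167622745 [-0.63947624 -0.21500223 -0.48723784]
shares [-0.597 -0.938  0.079] spin(about tool z) -0.0 now dock mm [-104.2  249.7] 231.1
shares [-0.597 -0.938  0.394] spin(about tool z) -0.0 now dock mm [-104.2  249.7] 231.1
```

>>> carry_out([
  [-0.15, -0.24, 0.08],
  [-0.3, -0.47, 0.08],
  [-0.45, -0.7, 0.08],
  [-0.597, -0.938, 0.15],
  [-0.597, -0.938, 0.3],
  [-0.597, -0.938, 0.394],
  [-0.597, -0.938, 0.394],
], spin=[0, 0, 0, 0, 0, 0, 0])

```text
time_s: 2.55
tcp_pos: [0.6109, -0.03, 0.151]
eef_rot: [-0.062, 0.998, 0.0, -0.002]
force: [-0.3, 0.7, 0.9]
width: 0.0004
gripper_force: 0.0
```

Run:
```python
from h import *
g=grab_frame("wrist")[:,:,::-1];t=grab_frame("top")[160:300,200:360,::-1]
cv2.imwrite("pics/w2.png",np.hstack([cv2.resize(g,(400,300)),cv2.resize(t,(343,300))]))
go([15,-45,152])
```

```text
shares [ 0.003 -0.54   0.007] spin(about tool z) 0.001 now dock mm [15.5 63.1] 153.3
```

View pics/w2.png

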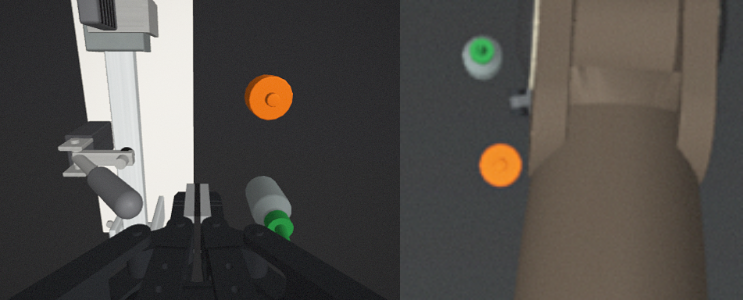

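The wrist view shows the handle at about (120,190), on the -y side of the closed fingertips (about (197,187)) and clear of them. I'll push toward -y.

>>> carry_out([
  [0, -0.075, 0],
  [0, -0.14, 0],
  [0, -0.2, 0],
  [0, -0.26, 0],
  [0, -0.32, 0],
  [0, -0.38, 0],
  [0, -0.44, 0],
  [0, -0.5, 0],
  [0, -0.56, 0],
  [0, -0.61, 0],
  [0, -0.61, 0],
  [0, -0.61, 0],
], spin=[0, 0, 0, 0, 0, 0, 0, 0, 0, 0, 0, 0])

```text
time_s: 4.15
tcp_pos: [0.6269, -0.1531, 0.1524]
eef_rot: [-0.061, 0.998, 0.0, -0.0]
force: [0.3, -0.6, 0.4]
width: 0.0001
gripper_force: 0.0
```

Run:
```python
from h import *
g=grab_frame("wrist")[:,:,::-1];t=grab_frame("scene")[100:290,140:300,::-1]
cv2.imwrite("pics/w3.png",np.hstack([cv2.resize(g,(400,300)),cv2.resize(t,(253,300))]))
go([15,-62,215])
```

```text
shares [ 0.001 -0.009 -0.312] spin(about tool z) -0.0 now dock mm [ 15.2 -60.2] 152.5
```

View pics/w3.png

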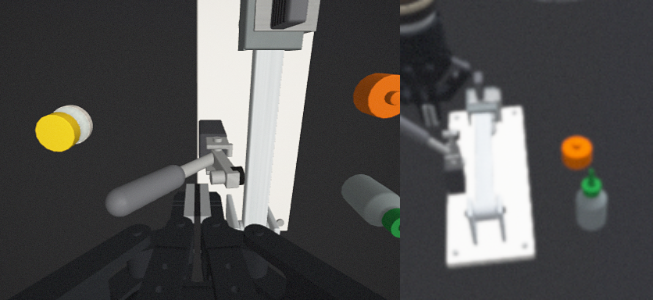

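The clamp is open: the handle now leans to -y (about (140,190) in the wrist view). Next I'll rise and move over the latch tab with the gripper open.

>>> carry_out([
  [0, 0, -0.2],
  [0, 0, -0.37],
  [0.2, 0.1, -0.37],
  [0.4, 0.2, -0.37],
  [0.575, 0.3, -0.37],
  [0.575, 0.3, -0.25],
  [0.575, 0.3, -0.25],
  [0.575, 0.3, -0.25],
], spin=[0, 0, 0, 0, 0, 0, 0, 0], claw=1)

```text
time_s: 5.25
tcp_pos: [0.5059, -0.1075, 0.2031]
eef_rot: [-0.061, 0.998, -0.0, 0.0]
force: [1.3, 1.2, 0.7]
width: 0.0853
gripper_force: 0.0
```

Run:
```python
from h import *
go([-100,0,94])
p=camera_params("wrist");g=grab_frame("wrist")[:,:,::-1]
g=cv2.resize(g,(768,576))
o,D,a=dock()
for q in([-112,-6],[-88,-6],[-88,6],[-112,6]):
    X=np.array([*(o+D@(np.array(q)/1e3)),.1275]);x=p["R"]@X+p["t"];u=(p["fx"]*x[0]/x[2]+p["cx"],p["fy"]*x[1]/x[2]+p["cy"]);cv2.drawMarker(g,tuple(int(1.5*v) for v in u),(0,0,255),0,10,1)
cv2.imwrite("pics/w4.png",g)
```

```text
shares [0.003 0.002 0.546] spin(about tool z) -0.0 now dock mm [-99.4  -0.4] 203.1
```

View pics/w4.png

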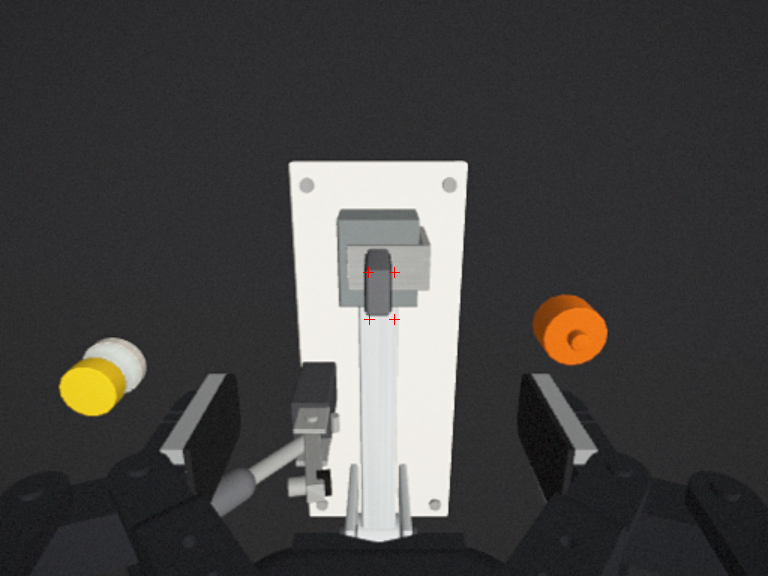

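The tab's top face is centred at about (378,292), within about 1.5 mm of the prediction (381,295), so it can be grasped as planned. I'll descend and close.

>>> carry_out([
  [0, -0.005, 0.2],
  [0, -0.005, 0.35],
  [0, -0.005, 0.45],
  [0, -0.005, 0.52],
  [0, -0.005, 0.545],
  [0, -0.005, 0.545],
], spin=[0, 0, 0, 0, 0, 0])

```text
time_s: 6.05
tcp_pos: [0.506, -0.1087, 0.0938]
eef_rot: [-0.061, 0.998, -0.0, 0.0]
force: [0.2, 0.1, -0.4]
width: 0.0854
gripper_force: 0.0
```

>>> carry_out([
  [0, 0, 0],
  [0, 0, 0],
  [0, 0, 0],
  [0, 0, 0],
  [0, 0, 0],
  [0, 0, 0],
], spin=[0, 0, 0, 0, 0, 0], claw=-1, newtons=45)

```text
time_s: 6.8
tcp_pos: [0.5056, -0.1082, 0.0938]
eef_rot: [-0.061, 0.998, 0.0, 0.0]
force: [-1.8, 2.3, 3.9]
width: 0.0111
gripper_force: 46.1
```

```bash
python3 -c "
from h import *
go([-100,14.5,94])"
```

```text
shares [ 0.001  0.078 -0.001] spin(about tool z) -0.0 now dock mm [-99.7  -1.1] 93.8
```

>>> carry_out([
  [0, 0.015, 0],
  [0, 0.03, 0],
  [0, 0.045, 0],
  [0, 0.058, 0],
  [0, 0.07, 0],
  [0, 0.07, 0],
  [0, 0.07, 0],
], spin=[0, 0, 0, 0, 0, 0, 0])

```text
time_s: 7.68
tcp_pos: [0.5043, -0.0966, 0.0938]
eef_rot: [-0.06, 0.998, -0.002, 0.0]
force: [0.0, -9.1, 1.9]
width: 0.0119
gripper_force: 46.0
```

```bash
python3 -c "
from h import *
go([-100,14.5,94]); s=tool()[2]; print(dock()[1].T@s['force'][:2])"
```

```text
shares [ 0.002  0.02  -0.001] spin(about tool z) -0.001 now dock mm [-99.7  10.6] 93.8
[-1.09396383 -9.03940348]
```

>>> carry_out([
  [0, 0.006, 0],
  [0, 0.012, 0],
  [0, 0.018, 0],
  [0, 0.018, 0],
  [0, 0.018, 0],
], spin=[0, 0, 0, 0, 0])

```text
time_s: 8.3
tcp_pos: [0.5039, -0.0933, 0.0938]
eef_rot: [-0.06, 0.998, -0.003, 0.0]
force: [-0.5, -8.7, 2.0]
width: 0.0115
gripper_force: 46.0
```

Run:
```python
from h import *
go([-100,14.5,94]); s=tool()[2]; print(dock()[1].T@s['force'][:2])
# commanded-lift table: tab arc for rise angle th, in shares
for th in np.arange(.05,.51,.05):
    c,n=np.cos(th),np.sin(th); dx=-210*c+46*n+210; dz=210*n+46*c-46; print(round(th,2),(-dx/200).round(3),(-dz/200).round(3),"socket rise",round(210*n-8*c+8,1))
```

```text
shares [ 0.002  0.003 -0.001] spin(about tool z) -0.001 now dock mm [-99.7  13.9] 93.8
[-1.580953   -8.53747518]
0.05 -0.013 -0.052 socket rise 10.5
0.1 -0.028 -0.104 socket rise 21.0
0.15 -0.046 -0.154 socket rise 31.5
0.2 -0.067 -0.204 socket rise 41.9
0.25 -0.09 -0.253 socket rise 52.2
0.3 -0.115 -0.3 socket rise 62.4
0.35 -0.143 -0.346 socket rise 72.5
0.4 -0.172 -0.391 socket rise 82.4
0.45 -0.205 -0.434 socket rise 92.1
0.5 -0.239 -0.475 socket rise 101.7
```

>>> carry_out([
  [-0.006, 0, -0.026],
  [-0.013, 0, -0.052],
  [-0.028, 0, -0.104],
  [-0.046, 0, -0.154],
  [-0.067, 0, -0.204],
  [-0.09, 0, -0.253],
  [-0.115, 0, -0.3],
  [-0.143, 0, -0.346],
  [-0.172, 0, -0.391],
  [-0.205, 0, -0.434],
  [-0.205, 0, -0.434],
  [-0.205, 0, -0.434],
], spin=[0, 0, 0, 0, 0, 0, 0, 0, 0, 0, 0, 0])

```text
time_s: 9.8
tcp_pos: [0.5433, -0.0883, 0.1789]
eef_rot: [-0.06, 0.998, -0.002, -0.002]
force: [-0.5, -9.2, -4.2]
width: 0.0113
gripper_force: 43.8
```

Run:
```python
from h import *
g=grab_frame("wrist")[:,:,::-1];t=grab_frame("scene")[100:290,140:300,::-1]
cv2.imwrite("pics/w5.png",np.hstack([cv2.resize(g,(400,300)),cv2.resize(t,(253,300))]))
go([-60,14,181]);s=tool()[2];print(s['force'],s['width'],s['gripper_force'])
```

```text
shares [ 0.    -0.    -0.011] spin(about tool z) -0.001 now dock mm [-60.   14.1] 178.9
[-1.0317125  -8.74225558 -4.04004296] 0.011502632026826054 43.842299580574036
```

View pics/w5.png

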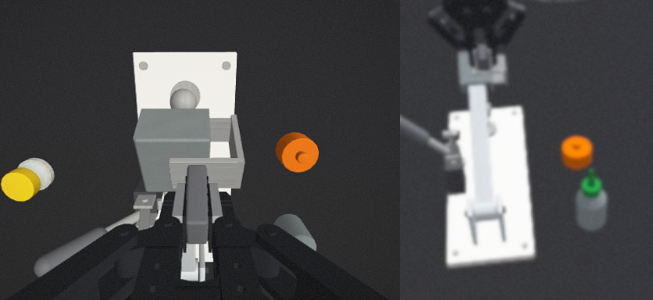

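The head is up with the ball exposed at about (183,97), and the clamp is still open. I'll hold briefly, check that it's steady, then hand in.

>>> carry_out([
  [0, 0, 0],
  [0, 0, 0],
  [0, 0, 0],
  [0, 0, 0],
  [0, 0, 0],
  [0, 0, 0],
], spin=[0, 0, 0, 0, 0, 0])

```text
time_s: 10.65
tcp_pos: [0.5433, -0.0883, 0.1789]
eef_rot: [-0.06, 0.998, -0.002, -0.002]
force: [-0.8, -8.8, -3.4]
width: 0.0115
gripper_force: 43.8
```

Run:
```python
from h import *
from cell import order
t,R,s=tool();print(t,s['width'],s['gripper_force'])
if s['width']>.01 and t[2]>.175: print(order.job_done())
```

```text
[ 0.54326319 -0.08830578  0.17887467] 0.011450980435287274 43.83870720863342
the job is handed in; nothing more can be done
None
```

The clamp is flipped open, the latch is pulled about 15 mm, and the head is held steady in the grip about 9 cm above the ball; the bystanders were not touched, and the job was handed in at about 10.7 s.

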